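# Clamp a sample on an infrared crystal with a clutch knob

### The job

Get the infrared sampling unit ready to measure: lay the loose black plastic test piece flat on the middle of the unit's crystal, swing the pressure arm over it up against its stop, then turn the arm's knob clockwise (seen from above) until its clutch clicks, that is, until the knob that has been turning harder and harder suddenly gives. Stop there and let go: past the click there is a short slack and then the knob drives the screw solidly, which ruins the crystal. Leave the other things on the bench where they are.

Things in the scene. Friction and masses are not known exactly. Their poses are not given: they have to be found in the camera images.
- coupon_mid (a point): the test piece: a loose black plastic block 28x20x8 mm (its x, y, z), 12 g, lying flat on the bench to the left of the unit; the point is its centre, z is up
- coupon: the same test piece; origin at the centre of its underside, same axes
- ir_unit: the infrared sampling unit, fixed: white housing 180x118 mm (x, y), top 44 mm above the bench with a steel plate to 47 mm; origin on the bench under its centre, -x is its front, z up. A round post (19 mm radius at its foot, slimmer above) stands at x = +55 mm, y = 0; nothing else rises above the plate except the swing arm and its knob
- crystal_top (a point): centre of the crystal on the top of the unit (in the middle of a low metal disc of 42 mm diameter, 5 mm proud of the steel plate), 52 mm above the bench; the test piece goes flat on this point, which is 20 mm forward (-x) of the unit's centre; z up, x and y as the unit's
- crystal: the crystal disc; origin at the same point. It is rated for about 55 N and is ruined above that
- swing_arm (a joint): angle of the pressure arm about the upright post, rad: 0 = over the crystal, against its stop; grows as it swings away, anticlockwise seen from above, to the unit's right (-y) side; at most 1.9. Starts swung away. It stays where it is left; about 2 N at the knob moves it. The arm is 22 to 33 mm wide, its top 106 mm above the bench
- pivot_axis (a point): point on the axis of the arm's post, 88 mm above the bench; its x axis points along the arm away from the knob, whose axis is 75 mm from it in the arm's -x direction
- knob_grip (a point): the knob at the end of the arm: black, round, ribbed, 39 mm diameter, upright axis, underside 113 mm and top 140 mm above the bench; the point is on its axis at 128 mm, the height to grip. Clockwise from above drives the pressure screw down, 3.5 mm a radian; at the start it is fully up. How far the sprung tip hangs above the test piece differs, so the click comes after 1.1 to 3.2 rad
- knob: the same knob (origin on its axis, 110 mm up; turns with its index line). Screw friction is 0.22 N m: held still, the torque reads anywhere up to that either way. Once the tip presses it climbs; at 0.38 N m the clutch clicks, and over the next 0.4 rad (slack, screw still) the torque falls to 0.1; then it drives the screw solidly. Let go, it springs back through the slack; the clamp holds
- forceps: steel forceps, 17x136x10 mm, lying in front of the unit; a bystander, origin at the centre of its underside
- vial_a: small amber vial with a black cap, 25 mm across, 50 mm high, behind the unit; a bystander, origin at the centre of its underside
- vial_b: small amber vial with a black cap, 25 mm across, 50 mm high, behind the unit; a bystander, origin at the centre of its underside
- timer: white bench timer, 58x62x21 mm, near the front edge; a bystander, origin at the centre of its underside
- bottle_100: screw-cap bottle, 56 mm across, 106 mm high, at the left; a bystander, origin at the centre of its underside
- tip_box: box of pipette tips, 90x122x79 mm, at the left; a bystander, origin at the centre of its underside
- petri_a: petri dish, 92 mm across, 15 mm high, at the back; a bystander, origin at the centre of its underside

How it is judged:
By the outcome, as a careful person would: the job done as asked, in the order asked, and still so for the second after the job is handed in, with the robot touching nothing.
It also fails if it takes over 72 s, if anything falls off the work surface, if the arm or the gripper's body presses on something with over 40 N, if the wrist force passes 120 N, or if a joint passes its speed limit or range.

### The arm

A 6-joint arm with a two-finger parallel gripper is mounted at the origin on a cart in front of the work surface, level with it; the furniture and walls round the work are solid. World frame = base frame: x ahead of the robot, y to its left, z up, the work surface at z = 0. Lengths are in mm, angles in rad, forces in N, time in s.
With the tool pointing down it reaches from about 275 to 750 mm from the base axis. Payload 10.2 kg.
Tool frame: the origin (TCP) lies where the fingers leave the gripper's body, on its centre line; the fingertips stand 73 mm ahead of it and the grasp point (between the pads) lies 54 mm ahead of it; z points along the fingers, y is the line along which they close (so a half turn about z gives the same grasp; the last joint's range is limited). The gripper opens to 85 mm and grips with 20 to 120 N. Pads are 22 mm wide; open, the fingers measure 114 mm over their backs; the gripper's body (76 mm by 85 mm) begins 54 mm behind the grasp point. The pads swing forward as they close: fully open they stand 13 mm farther back than shut.
Start: joints at [-1.416, 0.313, 1.498, -0, 1.331, -0.223], TCP at [193.648, -487.988, 303.894] pointing down, gripper open.
Joint ranges: [-2.94, 2.94], [-0.97, 2.17], [0.19, 2.56], [-1.23, 4.37], [0.02, 3.11], [-2.88, 2.88]. Speed limits (rad/s): [2.39, 2.39, 3.01, 3.14, 3.14, 3.14].

### API

Orientations are given as a unit quaternion [w, x, y, z].
In Python, from rig import ctrl gives the robot as it stands.
- The arm moves only by the shell command python3 -m creep 'ROWS' [OPENING] [FORCE]. ROWS is JSON, a list that holds one entry, the list of rows, each a list of 6 numbers: the shift along the world's x, y, z in units of 25 mm (1.0 is 25 mm), then the turn, a rotation vector about the world's x, y, z in units of 5 degrees (1.0 is 5 degrees). In form: [[[x, y, z, ax, ay, az], ...]]. A call has 1 to 20 rows; each row is the pose to reach, as a shift and turn from the pose commanded when the call began; what a row does not reach only later rows make up. A row lasts 1/12 s, in which the tool goes at most 41.7 mm and 7.16 degrees, less where a joint would pass 70% of its speed; a pose out of reach is approached as far as the arm can. A call with a gripper value outside its range is refused whole. OPENING is the finger opening in mm, from 0 to 85.4, set as the call begins (- or left out, the last holds). The fingers move at their own pace and stop on an object; FORCE is the grip in N (left out, the last holds). Time passes only in rows, so rows that repeat a pose let the fingers close. It gives the time, the measured TCP pose, the force, the opening and the grip force at its end, in the units of the state.
- ctrl.sense(): the state, without advancing time (a new reading comes with each control period).
- ctrl.capture(name): name is "scene" or "top"; returns a dict with "image" (384x512x3 uint8, red, green, blue), "fx", "fy", "cx", "cy" (pixels), "k1" (the pictures are not rectified: a ray, as slopes to the right and down, at radius r is drawn at 1 + k1 r^2 times it, then the intrinsics apply), "R" (3x3) and "t" (3): a world point X has camera coordinates R X + t. Camera axes: x right, y down, z forward; pixel columns grow to the right and rows downward; lengths in mm; the calibration is good to about 2 mm. A picture is of the moment at which its call begins. There is no depth.
- ctrl.finish_job(): hands the job in; it is judged then, once.
The state is a dict: "time_s": time; "joints": joint angles; "dq": joint speeds; "tau": joint torques, N m; "eef_pos": TCP position; "ee_rot": TCP orientation; "force": force on the tool from outside, world axes, zero at the start; "wrist_torque": the same for the moment, N m; "grip_width": opening from 0.0 (shut) to 1.0 (fully open); "grip_force": force on a finger pad.
Only numpy, scipy, OpenCV 4.12 (cv2) and the standard library are available. Lean on these libraries where they do the work, as an engineer would, in place of code of your own. Each camera call takes 0.05 s, during which the arm holds its last target. There are 200 camera calls.

## Working session

There is one attempt and no reset: what is moved stays moved. The work goes in short steps, Python scripts to look and compute and a shell command to move; the robot and the scene stay as the last step left them, time stands still between calls to the robot, and variables do not carry over. Pictures are saved under pics/ and viewed, at most 10 in all, crops included, and the job is handed in when it is done.

```bash
mkdir -p pics; ls; cat > h.py <<'E'
import numpy as np, cv2
from rig import ctrl
def snap(cam,name,crop=None,scale=1):
    d=ctrl.capture(cam); im=d["image"][:,:,::-1]
    import pickle; pickle.dump(d,open(f"pics/{name}.pkl","wb"))
    if crop: x0,y0,x1,y1=crop; im=im[y0:y1,x0:x1]
    if scale!=1: im=cv2.resize(im,None,fx=scale,fy=scale,interpolation=cv2.INTER_CUBIC)
    cv2.imwrite(f"pics/{name}.png",im); return d
def load(n):
    import pickle; return pickle.load(open(f"pics/{n}.pkl","rb"))
def px2w(d,u,v,z):
    K=np.array([[d["fx"],0,d["cx"]],[0,d["fy"],d["cy"]],[0,0,1.]])
    n=cv2.undistortPoints(np.array([[[u,v]]],float),K,np.array([d["k1"],0,0,0.]))[0,0]
    R=np.array(d["R"]);t=np.array(d["t"]); c=-R.T@t; r=R.T@np.array([n[0],n[1],1])
    return np.round(c+r*(z-c[2])/r[2],1)
def w2px(d,X):
    K=np.array([[d["fx"],0,d["cx"]],[0,d["fy"],d["cy"]],[0,0,1.]])
    p,_=cv2.projectPoints(np.array([X],float),cv2.Rodrigues(np.array(d["R"]))[0],np.array(d["t"],float),K,np.array([d["k1"],0,0,0.]))
    return p[0,0].round(1)
E
python3 - <<'E'
from h import *
a=snap("scene","s0");b=snap("top","t0")
for d in(a,b):print(d["fx"],d["k1"],-np.array(d["R"]).T@d["t"])
im=np.vstack([a["image"],b["image"]])[:,:,::-1]
cv2.imwrite("pics/s0.png",cv2.resize(a["image"][:,:,::-1],None,fx=1.56,fy=1.56)); cv2.imwrite("pics/t0.png",cv2.resize(b["image"][:,:,::-1],None,fx=1.56,fy=1.56))
print(ctrl.sense())
E
```

```text
pics
447.09516694887674 0.004861846115873064 [ 98.64080519 896.36272177 986.68204901]
452.72422544178477 -0.06233136560657942 [ 284.48507274  250.11867273 1122.86002556]
{'time_s': 0.1, 'joints': array([-1.41638707e+00,  3.13411967e-01,  1.49835914e+00,  2.58238090e-05,
        1.33098456e+00, -2.23419044e-01]), 'dq': array([-3.00545270e-04, -1.01019840e-03, -2.10623356e-03, -7.10623772e-04,
       -8.01451972e-05, -1.02650998e-04]), 'tau': array([ 2.60032852e-03, -4.12897110e+01, -2.60144162e+01, -1.63744135e-04,
        2.98546016e-03, -1.60083797e-06]), 'eef_pos': array([ 193.6354482 , -487.8338738 ,  303.38382233]), 'ee_rot': array([-5.80727794e-04,  9.82209140e-01,  1.87789423e-01,  3.25939913e-05]), 'force': array([-0.75110333,  0.63049303, -0.49933428]), 'wrist_torque': array([ 0.03889909, -0.01639206,  0.06018365]), 'grip_force': 0.0, 'grip_width': 0.9974376103680852}
```

View pics/t0.png

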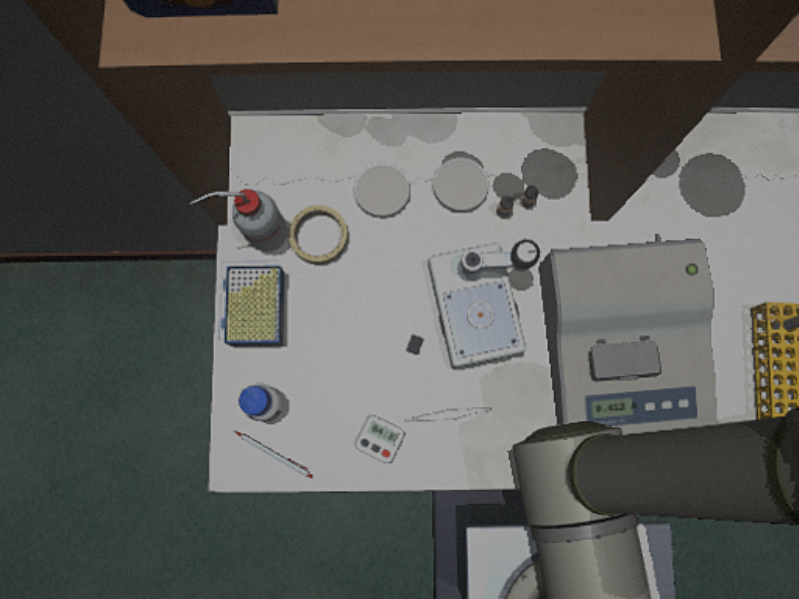

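View pics/s0.png

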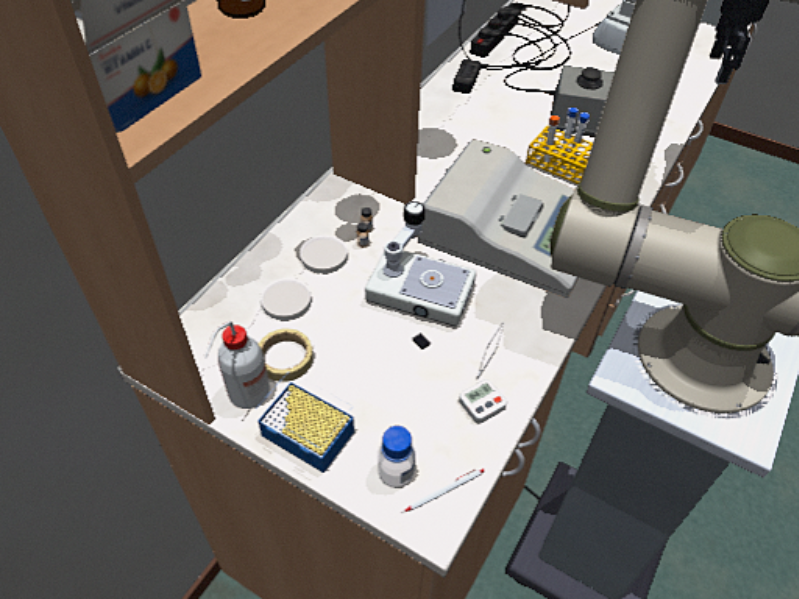

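The top view (scaled 1.56) shows the coupon at (415,344), crystal (480,315), post (471,262), knob (525,254), with the unit turned about 13°. I'll enlarge that region for exact pixels.

```bash
python3 - <<'E'
from h import *
d=load("t0"); im=d["image"][145:245,250:370,::-1]
cv2.imwrite("pics/t0c.png",cv2.resize(im,None,fx=6,fy=6,interpolation=cv2.INTER_CUBIC))
E
```

```text
(no output)
```

View pics/t0c.png

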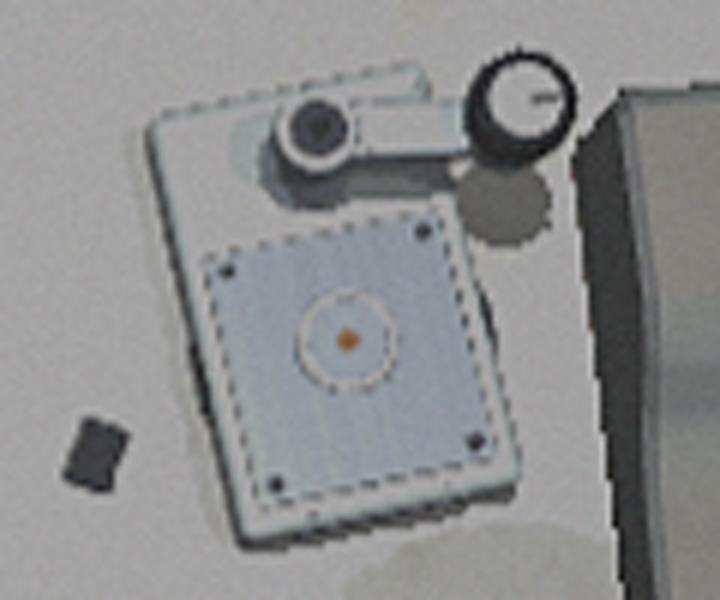

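The crop shows: coupon centre (97,455) with its long axis through (106,424)-(87,485); crystal (347,340); knob top centre about (528,97); post (318,125); and the plate screws at (228,271), (424,231), (476,441) and (277,485).

```bash
python3 - <<'E'
from h import *
d=load("t0"); P=lambda u,v,z:px2w(d,250+(u+.5)/6-.5,145+(v+.5)/6-.5,z)
for n,u,v,z in [("coup",97,455,8),("ca",106,424,8),("cb",87,485,8),("crys",347,340,52),("knobtop",527,97,140),("post",318,125,110),("s1",228,271,47),("s2",424,231,47),("s3",476,441,47),("s4",277,485,47),("wall edge",640,300,150)]:
    print(n,P(u,v,z))
s=load("s0")
for n,u,v,z in [("coup",422,341,8),("crys",432,279,52),("knobtop",413,211,140)]: print(n,px2w(s,u/1.56,v/1.56,z))
E
```

```text
coup [433.1 233.4   8. ]
ca [446.  229.5   8. ]
cb [420.7 237.7   8. ]
crys [472.4 133.2  52. ]
knobtop [548.5  72.3 140. ]
post [546.3 148.  110. ]
s1 [502.2 179.9  47. ]
s2 [517.7  99.9  47. ]
s3 [431.6  82.3  47. ]
s4 [414.9 162.4  47. ]
wall edge [468.7  36.1 150. ]
coup [428.9 236.1   8. ]
crys [468.8 135.2  52. ]
knobtop [543.3  82.9 140. ]
```

```bash
python3 -m creep '[[[9.58,28.86,0,0,0,28.06],[9.58,28.86,0,0,0,28.06],[9.58,28.86,0,0,0,28.06],[9.58,28.86,0,0,0,28.06],[9.58,28.86,0,0,0,28.06],[9.58,28.86,0,0,0,28.06],[9.58,28.86,0,0,0,28.06],[9.58,28.86,0,0,0,28.06],[9.58,28.86,0,0,0,28.06],[9.58,28.86,0,0,0,28.06],[9.58,28.86,0,0,0,28.06],[9.58,28.86,0,0,0,28.06],[9.58,28.86,0,0,0,28.06],[9.58,28.86,0,0,0,28.06],[9.58,28.86,0,0,0,28.06],[9.58,28.86,0,0,0,28.06],[9.58,28.86,0,0,0,28.06],[9.58,28.86,0,0,0,28.06],[9.58,28.86,0,0,0,28.06],[9.58,28.86,0,0,0,28.06]]]' 36 30
python3 -c "
from h import *
s=ctrl.sense();print(s['eef_pos'],s['ee_rot'],s['joints'])"
```

```text
time_s: 1.77
eef_pos: [433.3, 236.0, 303.0]
ee_rot: [-0.001, 0.152, 0.988, -0.0]
force: [1.1, -0.7, -0.4]
grip_width: 0.42
grip_force: 0.0
[433.26668456 236.03289106 303.04798802] [-6.07012930e-04  1.52011571e-01  9.88378525e-01 -7.29875489e-05] [ 2.60731531e-01  2.44276839e-01  1.59064861e+00  3.66550302e-04
  1.30783764e+00 -1.00495387e+00]
```

```bash
python3 -m creep '[[[0,0,-8.2,0,0,0],[0,0,-8.2,0,0,0],[0,0,-8.2,0,0,0],[0,0,-8.2,0,0,0],[0,0,-8.2,0,0,0],[0,0,-8.2,0,0,0],[0,0,-8.2,0,0,0],[0,0,-8.2,0,0,0]]]'
python3 - <<'E'
from h import *
d=load("s0"); e=snap("scene","s1")
im=np.hstack([x["image"][185:245,235:305,::-1] for x in (d,e)])
cv2.imwrite("pics/s1.png",cv2.resize(im,None,fx=5.5,fy=5.5,interpolation=cv2.INTER_CUBIC))
s=ctrl.sense();print(s['eef_pos'],s['ee_rot'])
E
```

```text
time_s: 2.43
eef_pos: [434.1, 233.8, 100.9]
ee_rot: [0.001, 0.157, 0.988, 0.001]
force: [-0.7, 0.9, 0.3]
grip_width: 0.422
grip_force: 0.0
[434.34789952 233.86484101 101.37439099] [1.95632543e-03 1.56830566e-01 9.87623220e-01 8.49302655e-04]
```

View pics/s1.png

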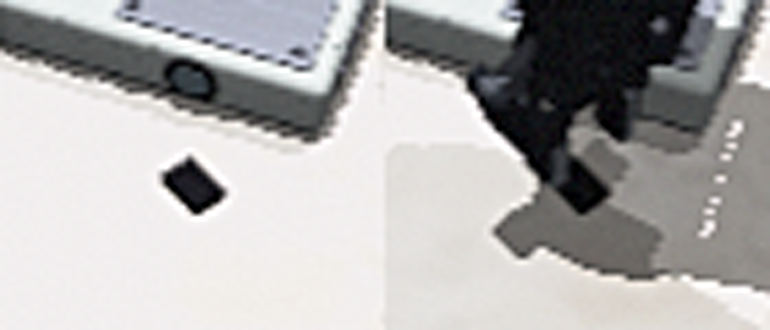

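The scene view shows the coupon between the fingers, at about (194,185) in the left crop. Both cameras average to (431,235), so I'll descend with that nudge and close.

```bash
python3 -m creep '[[[-0.1,0.04,-0.5,0,0,0],[-0.1,0.04,-0.98,0,0,0],[-0.1,0.04,-0.98,0,0,0],[-0.1,0.04,-0.98,0,0,0],[-0.1,0.04,-0.98,0,0,0]]]'
python3 -m creep '[[[0,0,0,0,0,0],[0,0,0,0,0,0],[0,0,0,0,0,0],[0,0,0,0,0,0],[0,0,0,0,0,0],[0,0,0,0,0,0]]]' 0 30
python3 -m creep '[[[0,0,0.5,0,0,0],[0,0,2,0,0,0],[0,0,4,0,0,0],[0,0,4,0,0,0],[0,0,4,0,0,0],[0,0,4,0,0,0]]]'
python3 - <<'E'
from h import *
e=snap("scene","s2"); f=snap("top","t2")
u,v=w2px(e,[431,235,80]);u2,v2=w2px(f,[431,235,80])
print(u,v,u2,v2)
im=np.hstack([x["image"][int(b)-45:int(b)+45,int(a)-45:int(a)+45,::-1] for x,a,b in((e,u,v),(f,u2,v2))])
cv2.imwrite("pics/s2.png",cv2.resize(im,None,fx=4.4,fy=4.4,interpolation=cv2.INTER_CUBIC))
s=ctrl.sense();print(s['eef_pos'],s['ee_rot'],s['grip_width']*85.4)
E
```

```text
time_s: 2.9
eef_pos: [431.4, 234.7, 76.1]
ee_rot: [0.001, 0.157, 0.988, 0.001]
force: [0.4, 0.8, -0.9]
grip_width: 0.423
grip_force: 0.0
time_s: 3.4
eef_pos: [431.2, 234.7, 75.6]
ee_rot: [0.001, 0.157, 0.988, 0.0]
force: [-0.7, -1.4, 7.4]
grip_width: 0.215
grip_force: 29.3
time_s: 3.9
eef_pos: [430.5, 234.5, 174.4]
ee_rot: [0.0, 0.157, 0.988, 0.0]
force: [0.8, -0.1, -0.8]
grip_width: 0.222
grip_force: 29.7
271.3 201.4 265.5 217.2
[430.08684617 234.32130975 173.09917703] [-1.14532349e-03  1.56935950e-01  9.87607982e-01 -5.18568275e-04] 18.303481376022372
```

View pics/s2.png

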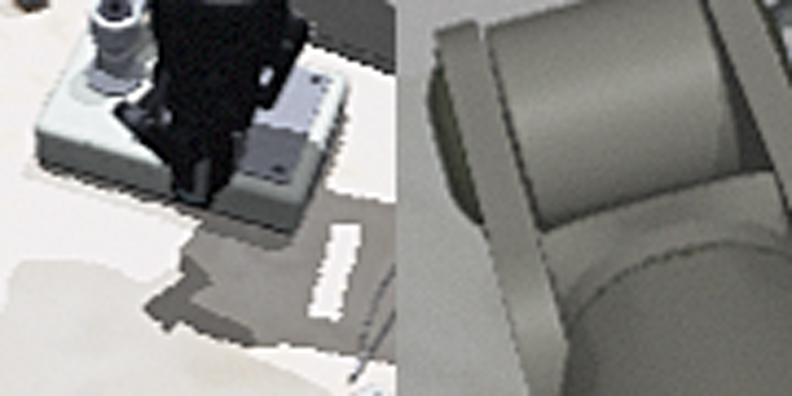

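```bash
python3 -m creep '[[[0.5,-1.3,0,0,0,1.5],[1.1,-2.6,0,0,0,3],[1.6,-4.01,0,0,0,4.5],[1.6,-4.01,0,0,0,5.88],[1.6,-4.01,0,0,0,5.88],[1.6,-4.01,0,0,0,5.88],[1.6,-4.01,-0.5,0,0,5.88],[1.6,-4.01,-1.2,0,0,5.88],[1.6,-4.01,-1.6,0,0,5.88],[1.6,-4.01,-1.6,0,0,5.88],[1.6,-4.01,-1.6,0,0,5.88],[1.6,-4.01,-1.6,0,0,5.88]]]'
python3 - <<'E'
from h import *
e=snap("scene","s3")
cv2.imwrite("pics/s3.png",cv2.resize(e["image"][130:220,225:315,::-1],None,fx=6,fy=6,interpolation=cv2.INTER_CUBIC))
s=ctrl.sense();print(s['eef_pos'],s['ee_rot'],s['grip_width']*85.4, s["joints"])
E
```

```text
time_s: 5.0
eef_pos: [470.9, 134.4, 134.8]
ee_rot: [0.0, -0.099, 0.995, -0.0]
force: [0.2, 0.2, 0.4]
grip_width: 0.222
grip_force: 29.7
[470.93237973 134.42027414 135.01157894] [ 5.04947442e-04 -9.87704695e-02  9.95110114e-01 -1.28132892e-05] 18.607907943349858 [ 3.82640176e-02  4.47644768e-01  1.79954790e+00  4.57533343e-05
  8.93390397e-01 -1.73042454e+00]
```

View pics/s3.png

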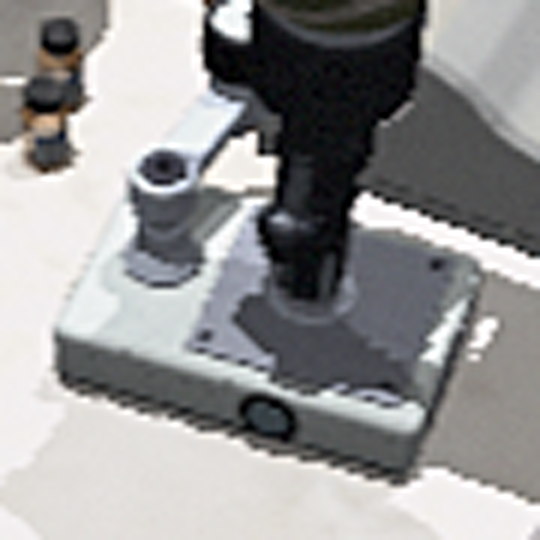

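The fingers and coupon are centred over the crystal disc, at about (315,290). Lowering to contact now.

```bash
python3 -m creep '[[[0,0,-0.12,0,0,0],[0,0,-0.24,0,0,0],[0,0,-0.24,0,0,0],[0,0,-0.24,0,0,0]]]'
python3 -m creep '[[[0,0,-0.03,0,0,0],[0,0,-0.03,0,0,0]]]'
```

```text
time_s: 5.38
eef_pos: [470.6, 134.3, 128.3]
ee_rot: [-0.0, -0.099, 0.995, 0.0]
force: [0.1, 0.5, -0.2]
grip_width: 0.217
grip_force: 29.7
time_s: 5.55
eef_pos: [470.7, 134.3, 127.7]
ee_rot: [0.0, -0.099, 0.995, -0.0]
force: [0.6, -0.5, -0.3]
grip_width: 0.224
grip_force: 29.7
```

```bash
python3 -m creep '[[[0,0,-0.03,0,0,0],[0,0,-0.03,0,0,0],[0,0,-0.03,0,0,0]]]'
python3 -m creep '[[[0,0,0,0,0,0],[0,0,0,0,0,0],[0,0,0,0,0,0],[0,0,0,0,0,0]]]' 40
python3 -m creep '[[[0,0,1,0,0,0],[0,0,2,0,0,0],[0,0,4,0,0,0],[-3,0,5,0,0,0],[-3,0,5,0,0,0],[-5,0,5,0,0,0],[-5,0,5,0,0,0]]]' 0
python3 - <<'E'
from h import *
e=snap("scene","s4"); t=snap("top","t4")
im=np.hstack([e["image"][140:210,240:310,::-1],t["image"][165:235,280:350,::-1]])
cv2.imwrite("pics/s4.png",cv2.resize(im,None,fx=5.7,fy=5.7,interpolation=cv2.INTER_CUBIC))
s=ctrl.sense();print(s['eef_pos'],s['joints'])
E
```

```text
time_s: 5.8
eef_pos: [470.7, 134.3, 127.6]
ee_rot: [0.0, -0.099, 0.995, -0.0]
force: [-3.8, -0.9, 9.1]
grip_width: 0.217
grip_force: 30.7
time_s: 6.13
eef_pos: [470.6, 134.3, 126.8]
ee_rot: [-0.0, -0.099, 0.995, 0.0]
force: [0.3, 0.7, 0.6]
grip_width: 0.465
grip_force: 0.0
time_s: 6.72
eef_pos: [341.0, 134.5, 251.8]
ee_rot: [-0.001, -0.099, 0.995, 0.0]
force: [1.4, -0.3, 0.4]
grip_width: -0.003
grip_force: 0.0
[344.46552444 134.39078492 252.22665114] [ 5.20141002e-02  1.85562787e-02  1.99399482e+00  2.70316734e-07
  1.12808239e+00 -1.71733189e+00]
```

View pics/s4.png

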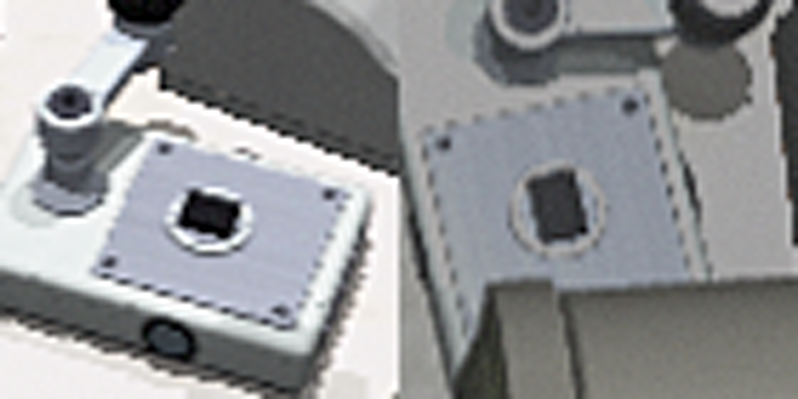

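The top crop shows the coupon flat, aligned and centred on the disc: coupon (558,205) and disc (558,210), with the small gap explained by parallax. Next I'll plan the swing arc.

```bash
python3 - <<'E'
import numpy as np
from h import *
p=np.array([471+73.5,133.8+14.7]); c=np.array([470.65+0.0-125,134.25])
d=load("t4")
print(px2w(d,280+725/5.7-.4,165+5/5.7-.4,140))
for th in [86,80,65,50,35,20,8,2,0]:
    f=np.radians(191.3+th); r=np.array([np.cos(f),np.sin(f)]); n=np.array([-r[1],r[0]])
    F=p+70*r+n*(31+3*(1-th/80)); print(th,F.round(0),((F-c)/25).round(2))
E
```

```text
[535.9 -84.4 140. ]
86 [584.  83.] [ 9.53 -2.05]
80 [577.  79.] [ 9.26 -2.2 ]
65 [559.  73.] [ 8.52 -2.45]
50 [539.  72.] [ 7.74 -2.5 ]
35 [520.  75.] [ 6.96 -2.36]
20 [502.  84.] [ 6.25 -2.02]
8 [490.  94.] [ 5.76 -1.63]
2 [484.  99.] [ 5.54 -1.39]
0 [483. 101.] [ 5.47 -1.31]
```

```bash
python3 -m creep '[[[9.75,-1.93,0,0,0,0],[9.75,-1.93,0,0,0,0],[9.75,-1.93,0,0,0,0],[9.75,-1.93,0,0,0,0],[9.75,-1.93,0,0,0,0],[9.75,-1.93,0,0,0,0],[9.75,-1.93,0,0,0,0],[9.75,-1.93,0,0,0,0],[9.75,-1.93,0,0,0,0],[9.75,-1.93,-1,0,0,0],[9.75,-1.93,-2.48,0,0,0],[9.75,-1.93,-2.48,0,0,0],[9.75,-1.93,-2.48,0,0,0],[9.75,-1.93,-2.48,0,0,0]]]'
python3 -c "
from h import *
s=ctrl.sense();print(s['force'],s['joints'])"
```

```text
time_s: 7.98
eef_pos: [589.7, 86.2, 192.1]
ee_rot: [0.001, -0.099, 0.995, -0.0]
force: [0.3, 0.6, 1.5]
grip_width: -0.001
grip_force: 0.0
[0.28729293 0.55728827 1.48404052] [-5.12468515e-02  5.68460518e-01  1.41854318e+00 -1.04847652e-05
  1.15199114e+00 -1.82039843e+00]
```

```bash
python3 -m creep '[[[-0.25,-0.13,0,0,0,0],[-0.49,-0.27,0,0,0,0],[-0.85,-0.42,0,0,0,0],[-1.23,-0.52,0,0,0,0],[-1.62,-0.56,0,0,0,0],[-2.01,-0.57,0,0,0,0],[-2.4,-0.52,0,0,0,0],[-2.79,-0.43,0,0,0,0],[-3.15,-0.28,0,0,0,0],[-3.5,-0.09,0,0,0,0],[-3.75,0.1,0,0,0,0],[-3.99,0.3,0,0,0,0],[-3.99,0.3,0,0,0,0]]]'
python3 -m creep '[[[0.0,0.0,0,0,0,0],[0,0,0,0,0,0]]]'
```

```text
time_s: 9.07
eef_pos: [488.5, 94.3, 190.1]
ee_rot: [-0.0, -0.099, 0.995, 0.0]
force: [-0.1, -0.7, -0.8]
grip_width: -0.001
grip_force: 0.0
time_s: 9.23
eef_pos: [489.7, 93.5, 189.9]
ee_rot: [-0.0, -0.099, 0.995, 0.0]
force: [-0.6, 0.5, 0.5]
grip_width: 0.002
grip_force: 0.0
```

Next, small pushes until the stop is felt: toward unit +y, about (-0.2, 0.98).

```bash
python3 -m creep '[[[-0.08,0.1,0,0,0,0],[-0.15,0.2,0,0,0,0],[-0.15,0.2,0,0,0,0]]]' | sed -n '2p;4p'
python3 -m creep '[[[-0.06,0.08,0,0,0,0],[-0.06,0.08,0,0,0,0]]]'| sed -n '2p;4p'
python3 -m creep '[[[-0.02,0.05,0,0,0,0],[-0.02,0.05,0,0,0,0]]]'| sed -n '2p;4p'
python3 - <<'E'
from h import *
e=snap("scene","s5"); t=snap("top","t5")
im=np.hstack([e["image"][130:220,225:315,::-1],t["image"][140:230,270:360,::-1]])
cv2.imwrite("pics/s5.png",cv2.resize(im,None,fx=4.4,fy=4.4,interpolation=cv2.INTER_CUBIC))
E
```

```text
eef_pos: [485.7, 98.8, 189.8]
force: [0.2, -0.9, -0.5]
eef_pos: [484.2, 100.8, 189.8]
force: [0.0, -0.4, 0.1]
eef_pos: [483.7, 101.9, 189.8]
force: [-0.6, -1.2, -0.3]
```

View pics/s5.png

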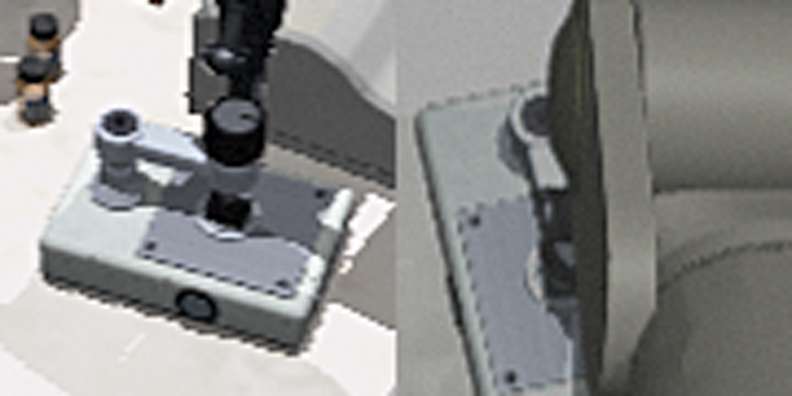

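The arm is nearly over the crystal: the knob is at (235,130) in the left crop, with no stop force yet. I'll keep pushing.

```bash
for i in 1; do python3 -m creep '[[[-0.02,0.1,0,0,0,0],[-0.02,0.1,0,0,0,0]]]'| sed -n '2p;4p'
python3 -m creep '[[[-0.02,0.1,0,0,0,0],[-0.02,0.1,0,0,0,0]]]'| sed -n '2p;4p'
python3 -m creep '[[[-0.02,0.08,0,0,0,0],[-0.02,0.08,0,0,0,0]]]'| sed -n '2p;4p'; done
```

```text
eef_pos: [483.6, 103.2, 189.9]
force: [0.7, -10.5, -0.4]
eef_pos: [483.5, 104.0, 190.0]
force: [0.6, -23.6, -0.7]
eef_pos: [483.5, 104.6, 190.1]
force: [2.5, -34.2, -1.7]
```

The stop is found, with force climbing at y≈102.5. I'll back off, rise, centre over the knob, open and descend to grip.

```bash
python3 -m creep '[[[0.03,-0.5,0,0,0,0],[0.03,-0.5,0,0,0,0],[0.03,-0.5,1,0,0,0],[0.03,-0.5,2.6,0,0,0],[0.03,-0.5,2.6,0,0,0],[-0.46,1.04,2.6,0,0,0],[-0.46,1.04,2.6,0,0,0],[-0.46,1.04,2.6,0,0,0],[-0.46,1.04,2.6,0,0,0],[-0.46,1.04,2.6,0,0,0]]]' | sed -n '2p;4p'
python3 -m creep '[[[0,0,0,0,0,0],[0,0,0,0,0,0],[0,0,0,0,0,0],[0,0,0,0,0,0],[0,0,0,0,0,0],[0,0,0,0,0,0],[0,0,-1,0,0,0],[0,0,-2.74,0,0,0],[0,0,-2.74,0,0,0],[0,0,-2.74,0,0,0],[0,0,-2.74,0,0,0]]]' 75
python3 -m creep '[[[0,0,0,0,0,0],[0,0,0,0,0,0],[0,0,0,0,0,0],[0,0,0,0,0,0],[0,0,0,0,0,0],[0,0,0,0,0,0],[0,0,0,0,0,0],[0,0,0,0,0,0]]]' 0 70
python3 -c "
from h import *
s=ctrl.sense();print(s['force'],s['wrist_torque'],s['eef_pos'])"
```

```text
eef_pos: [471.1, 134.4, 254.7]
force: [0.2, 0.1, -0.1]
time_s: 12.17
eef_pos: [471.6, 134.8, 187.9]
ee_rot: [0.001, -0.099, 0.995, -0.0]
force: [0.8, 0.1, 1.3]
grip_width: 0.877
grip_force: 0.0
time_s: 12.83
eef_pos: [471.5, 134.1, 188.1]
ee_rot: [0.001, -0.099, 0.995, -0.001]
force: [-3.2, -5.7, 10.6]
grip_width: 0.433
grip_force: 68.9
[-3.15965397 -5.68146243 10.59372671] [-0.9982894   0.35767288 -0.02954285] [471.53160486 134.13762631 188.1258183 ]
```

```bash
cat > tq.py <<'E'
from rig import ctrl
import numpy as np
s=ctrl.sense();q=s["ee_rot"];y=2*np.degrees(np.arctan2(q[2],q[1]))
print("t%.2f yaw %.1f Mz %.3f F %s gw %.1f gf %.0f j6 %.2f"%(s["time_s"],y,s["wrist_torque"][2],s["force"].round(1),s["grip_width"]*85.4,s["grip_force"],s["joints"][5]))
E
python3 -m creep '[[[0,0,0.03,0,0,-0.5],[0,0,0.03,0,0,-1],[0,0,0.03,0,0,-1]]]' >/dev/null; python3 tq.py
python3 -m creep '[[[0,0,0,0,0,-1],[0,0,0,0,0,-2],[0,0,0,0,0,-3],[0,0,0,0,0,-3]]]' >/dev/null; python3 tq.py
python3 -m creep '[[[0,0,0,0,0,-1],[0,0,0,0,0,-2],[0,0,0,0,0,-3],[0,0,0,0,0,-3]]]' >/dev/null; python3 tq.py
```

```text
t13.08 yaw 186.3 Mz -0.185 F [ 1.4 -6.5  4.6] gw 37.0 gf 71 j6 -1.64
t13.42 yaw 171.2 Mz -0.244 F [ 0.4 -4.1  6.2] gw 36.7 gf 71 j6 -1.38
t13.75 yaw 156.2 Mz -0.238 F [ 0.9 -3.1  5.8] gw 37.3 gf 71 j6 -1.12
```

```bash
python3 -m creep '[[[0,0,0,0,0,-1],[0,0,0,0,0,-2],[0,0,0,0,0,-3],[0,0,0,0,0,-4],[0,0,0,0,0,-4]]]' >/dev/null; python3 tq.py
for k in a; do python3 -m creep '[[[0,0,0,0,0,-0.6],[0,0,0,0,0,-1],[0,0,0,0,0,-1]]]' >/dev/null; python3 tq.py
python3 -m creep '[[[0,0,0,0,0,-0.6],[0,0,0,0,0,-1],[0,0,0,0,0,-1]]]' >/dev/null; python3 tq.py
python3 -m creep '[[[0,0,0,0,0,-0.6],[0,0,0,0,0,-1],[0,0,0,0,0,-1]]]' >/dev/null; python3 tq.py; done
```

```text
t14.17 yaw 136.3 Mz -0.239 F [ 3.2 -1.6  6.2] gw 37.0 gf 71 j6 -0.77
t14.42 yaw 131.5 Mz -0.070 F [ 3.7 -0.2  5.7] gw 37.1 gf 71 j6 -0.69
t14.67 yaw 126.5 Mz -0.064 F [ 4.8 -0.8  6.5] gw 36.8 gf 71 j6 -0.60
t14.92 yaw 121.5 Mz -0.084 F [4.5 0.3 5.5] gw 37.0 gf 71 j6 -0.51
```

```bash
python3 -m creep '[[[0,0,0,0,0,-0.25],[0,0,0,0,0,-0.5],[0,0,0,0,0,-0.75]]]' >/dev/null; python3 tq.py
```

```text
t15.17 yaw 117.8 Mz 0.302 F [5.1 2.  4.9] gw 36.9 gf 71 j6 -0.45
```

Readings taken mid-motion give the true drive torque, here +0.30. I'll continue in slow steps without settling rows.

```bash
python3 -m creep '[[[0,0,0,0,0,-0.25],[0,0,0,0,0,-0.5],[0,0,0,0,0,-0.75]]]' >/dev/null; python3 tq.py; python3 -m creep '[[[0,0,0,0,0,-0.25],[0,0,0,0,0,-0.5],[0,0,0,0,0,-0.75]]]' >/dev/null; python3 tq.py
```

```text
t15.42 yaw 114.1 Mz 0.295 F [ 7.  -0.7  4.9] gw 36.9 gf 71 j6 -0.38
t15.67 yaw 110.3 Mz 0.303 F [7.  0.3 5.4] gw 37.1 gf 71 j6 -0.32
```

```bash
for k in 1; do python3 -m creep '[[[0.02,0,0,0,0,-0.25],[0.02,0,0,0,0,-0.5],[0.02,0,0,0,0,-0.75],[0.02,0,0,0,0,-1]]]' >/dev/null; python3 tq.py; python3 -m creep '[[[0,0,0,0,0,-0.25],[0,0,0,0,0,-0.5],[0,0,0,0,0,-0.75],[0,0,0,0,0,-1]]]' >/dev/null; python3 tq.py;  python3 -m creep '[[[0,0,0,0,0,-0.25],[0,0,0,0,0,-0.5],[0,0,0,0,0,-0.75],[0,0,0,0,0,-1]]]' >/dev/null; python3 tq.py; done
```

```text
t16.00 yaw 105.3 Mz 0.254 F [4.2 1.4 6.4] gw 37.0 gf 71 j6 -0.23
t16.33 yaw 100.3 Mz 0.344 F [4.6 0.8 6.9] gw 37.2 gf 71 j6 -0.14
t16.67 yaw 95.3 Mz 0.374 F [5.2 1.5 5.7] gw 36.9 gf 71 j6 -0.05
```

Torque is climbing. Smaller steps from here.

```bash
python3 -m creep '[[[0,0,0,0,0,-0.25],[0,0,0,0,0,-0.5]]]' >/dev/null; python3 tq.py; python3 -m creep '[[[0,0,0,0,0,-0.25],[0,0,0,0,0,-0.5]]]' >/dev/null; python3 tq.py;  python3 -m creep '[[[0,0,0,0,0,-0.25],[0,0,0,0,0,-0.5]]]' >/dev/null; python3 tq.py
```

```text
t16.83 yaw 92.8 Mz 0.360 F [5.6 1.4 5.4] gw 36.8 gf 71 j6 -0.01
t17.00 yaw 90.3 Mz 0.355 F [5.6 0.7 5.9] gw 37.0 gf 71 j6 0.03
t17.17 yaw 87.8 Mz 0.363 F [6.7 0.6 5.6] gw 36.9 gf 71 j6 0.08
```

```bash
python3 -m creep '[[[0,0,0,0,0,-0.25],[0,0,0,0,0,-0.5]]]' >/dev/null; python3 tq.py; python3 -m creep '[[[0,0,0,0,0,-0.25],[0,0,0,0,0,-0.5]]]' >/dev/null; python3 tq.py
```

```text
t17.33 yaw 85.3 Mz 0.371 F [6.3 0.5 5.7] gw 36.7 gf 71 j6 0.12
t17.50 yaw 82.8 Mz 0.343 F [ 6.5 -0.6  5.5] gw 36.9 gf 71 j6 0.16
```

```bash
python3 -m creep '[[[0,0,0,0,0,-0.25],[0,0,0,0,0,-0.5],[0,0,0,0,0,-0.75]]]' >/dev/null; python3 tq.py; python3 -m creep '[[[0,0,0,0,0,-0.25],[0,0,0,0,0,-0.5],[0,0,0,0,0,-0.75]]]' >/dev/null; python3 tq.py
```

```text
t17.75 yaw 79.1 Mz 0.332 F [7.1 0.5 4.8] gw 37.2 gf 71 j6 0.23
t18.00 yaw 75.3 Mz 0.234 F [7.8 1.1 5.6] gw 37.0 gf 71 j6 0.29
```

```bash
python3 -m creep '[[[0,0,0,0,0,-0.25],[0,0,0,0,0,-0.5]]]' >/dev/null; python3 tq.py; python3 -m creep '[[[0,0,0,0,0,-0.25],[0,0,0,0,0,-0.4]]]' >/dev/null; python3 tq.py
```

```text
t18.17 yaw 72.8 Mz 0.268 F [7.3 0.8 4.7] gw 36.7 gf 71 j6 0.34
t18.33 yaw 70.8 Mz 0.244 F [7.4 1.3 4.1] gw 36.9 gf 71 j6 0.37
```

The torque peaked at about 0.37 and fell steadily to 0.24, so the clutch has clicked. Releasing and lifting clear.

```bash
python3 -m creep '[[[0,0,0,0,0,0],[0,0,0,0,0,0],[0,0,0,0,0,0],[0,0,0,0,0,0],[0,0,0,0,0,0],[0,0,0,0,0,0]]]' 70
python3 -m creep '[[[0,0,0.5,0,0,0],[0,0,1.5,0,0,0],[0,0,3,0,0,0],[0,0,4,0,0,0],[-3,0,4.5,0,0,0],[-4,-3,4.5,0,0,0],[-4,-6,4.5,0,0,0],[-4,-9,4.5,0,0,0],[-4,-9,4.5,0,0,0],[-4,-9,4.5,0,0,0],[-4,-9,4.5,0,0,0],[-4,-9,4.5,0,0,0],[-4,-9,4.5,0,0,0]]]'
python3 - <<'E'
from h import *
e=snap("scene","s6"); t=snap("top","t6")
im=np.hstack([e["image"][130:220,225:315,::-1],t["image"][150:240,265:355,::-1]])
cv2.imwrite("pics/s6.png",cv2.resize(im,None,fx=4.4,fy=4.4,interpolation=cv2.INTER_CUBIC))
E
```

```text
time_s: 18.83
eef_pos: [471.3, 134.8, 187.1]
ee_rot: [-0.0, 0.816, 0.578, -0.0]
force: [-0.5, 0.1, 0.0]
grip_width: 0.82
grip_force: 0.0
time_s: 19.92
eef_pos: [371.1, -91.1, 299.6]
ee_rot: [-0.0, 0.817, 0.577, 0.0]
force: [-0.4, 0.6, -0.4]
grip_width: 0.816
grip_force: 0.0
```

View pics/s6.png

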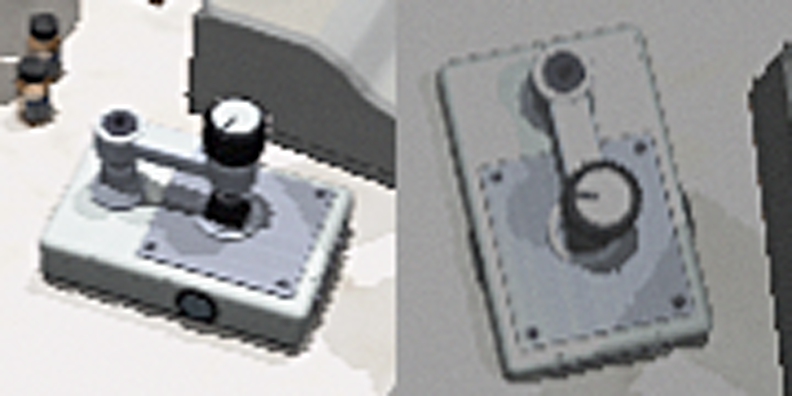

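The final view shows the arm over the crystal, the coupon under the tip, and the knob's index turned as expected: it points left at (588,195) in the right crop. One numeric check of the arm angle before I hand in.

```bash
python3 - <<'E'
from h import *
d=load("t6"); k=px2w(d,265+607/4.4-.4,150+194/4.4-.4,140); p=px2w(d,265+562/4.4-.4,150+70/4.4-.4,110)
print(k,p,np.degrees(np.arctan2(*(p-k)[[1,0]])))
E
python3 tq.py
```

```text
[471.3 -70.  140. ] [543.8 -60.6 110. ] 7.387482454409884
t20.02 yaw 70.6 Mz 0.042 F [0.1 0.5 1.2] gw 70.3 gf 0 j6 -0.21
```

```bash
python3 - <<'E'
from h import *
d=load("t6"); k=px2w(d,265+211/4.4-.4,150+194/4.4-.4,140); p=px2w(d,265+166/4.4-.4,150+70/4.4-.4,110)
print(k,p,np.degrees(np.arctan2(*(p-k)[[1,0]])))
E
```

```text
[473.8 130.9 140. ] [546.1 148.6 110. ] 13.756207674754304
```

```bash
python3 - <<'E'
from h import *
for n,c,z in (("t6",(265+211/4.4,150+194/4.4),140),("t0",(250+527/6,145+97/6),140),("t4",(0,0),0)):
    d=load(n)
    if z:
        g=cv2.cvtColor(d["image"],cv2.COLOR_RGB2GRAY).astype(float); x,y=int(c[0]),int(c[1])
        yy,xx=np.mgrid[y-10:y+11,x-10:x+11]; w=g[y-10:y+11,x-10:x+11]
        lab=cv2.connectedComponents((w>125).astype(np.uint8),connectivity=4)[1]; m=lab==lab[10,11]
        print(n,m.sum(),xx[m].mean(),yy[m].mean(),px2w(d,xx[m].mean(),yy[m].mean(),140))
d=load("t6")
print(w2px(d,[471,134,140]), w2px(d,[472.4,133.2,140]))
s=load("s6");g=(np.array(w2px(s,[470.6,134.2,140]))-[225,130])*4.4;print("scene expected crop px",g)
E
```

```text
t6 109 311.8348623853211 194.3119266055046 [472.4 132.5 140. ]
t0 111 337.1171171171171 161.2072072072072 [547.4  73.  140. ]
[311.2 194.9] [311.5 194.3]
scene expected crop px [234.96 115.72]
```

The knob sits right over the crystal, within 1 mm in both cameras, so the arm is at its stop. Handing in.

```bash
python3 -c "
from rig import ctrl
print(ctrl.finish_job())"
```

```text
the job is handed in; nothing more can be done
None
```

The test piece is flat on the crystal, the arm is against its stop, and the knob was turned to the clutch click (torque peaked near 0.37 N m, then fell to 0.24) and released; I handed the job in at about 20 s, and no verdict was shown.

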